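Wind the patty press down one turn

TASK

Set the patty press for thinner patties: with your fingertips push the red upright handle of its hand wheel round clockwise (seen from above) through exactly one full turn, until the handle stands at the yellow index block again, then let go. Only push the handle, without taking it between the fingers; do not turn it the wrong way or wind it past the mark, and leave the sauce bottle, the takeaway box and the blue cup standing where they are.

Things in the scene. Friction and masses are not known exactly. Their poses are not given: they have to be found in the camera images.
- axis_top (a point): point on the vertical axis of the hand wheel, 175 mm above the table, 1 mm over the rim. Dark steel wheel with three spokes, lying level on an aluminium press fixed to the table; rim circle 136 mm in diameter, bar 16 mm thick, hub 38 mm. Apart from the red handle nothing of the press is higher than the brass cap at the wheel's centre, 179 mm. z is up; x and y turn with the press
- handle_top (a point): top centre of the red upright handle, 230 mm above the table and 68 mm from the wheel's axis. z is up
- index (a point): top centre of the yellow index block fixed to the press (base plate 170 x 240 mm), 28 x 14 mm, 172 mm above the table, 109 mm out from the wheel's axis, just outside the rim. The handle starts beside it, on the line from the axis to the block, within 3 degrees
- wheel (a joint): angle of the hand wheel in rad: 0 when the handle stands at the yellow block, growing clockwise seen from above, 6.283 after one full turn. End stops only at -1.5 and 9. It takes about 3 to 4 N at the handle and stays where it is left. Turning lowers the press plate 9.4 mm a turn; the wheel keeps its height
- sauce_mid (a point): centre of a yellow sauce bottle with white cap, loose, 54 mm in diameter, 150 mm tall, standing on the table; this point is 75 mm above its foot
- clamshell_mid (a point): centre of a closed white takeaway box, loose, 130 x 130 mm, 60 mm tall, on the table; this point is 30 mm above its underside
- cup_mid (a point): centre of a small blue enamel cup, loose, 70 mm in diameter at the rim, 70 mm tall, standing on the table; this point is 35 mm above its foot
- handle: the red upright handle, a round plastic grip 26 mm in diameter standing on the wheel's rim at the end of one spoke; origin at the centre of its foot, 172 mm above the table. It stands up 58 mm and is a sleeve that turns loosely about its own upright pin. z is up, x and y turn with the sleeve
There are look-alikes about, which are no part of the job. There is more than one size of the part that bears sauce_mid; the job needs the smaller.

How it is judged:
By the outcome, as a careful person would: the job done as asked, in the order asked, and still so for the second after the job is handed in, with the robot touching nothing.
It also fails if it takes over 61 s, if anything falls off the work surface, if the arm or the gripper's body presses on something with over 40 N, if the wrist force passes 120 N, or if a joint passes its speed limit or range.

ROBOT

A 6-joint arm with a two-finger parallel gripper is mounted at the origin on the work surface. World frame = base frame: x ahead of the robot, y to its left, z up, the work surface at z = 0. Lengths are in mm, angles in rad, forces in N, time in s.
With the tool pointing down it reaches from about 350 to 975 mm from the base axis. Payload 7.1 kg.
Tool frame: the origin (TCP) lies midway between the tips of the shut fingers; the grasp point (between the pads) lies 19 mm behind it; z points along the fingers, x is the direction in which the jaws open and shut, and the axes are right-handed (so a half turn about z gives the same grasp; the last joint's range is limited). The gripper opens to 88 mm and grips with 3 to 60 N. Pads are 20 mm wide; open, the fingers measure 115 mm over their backs; the gripper's body (75 mm by 178 mm) begins 61 mm behind the grasp point.
Start: joints at [1.242, 0.423, 1.63, -0, 1.089, -0.019], TCP at [190.511, 595.24, 222.675] pointing down, gripper open.
Joint ranges: [-3, 3], [-0.9, 2.11], [0.09, 2.58], [-1.31, 4.45], [0.11, 2.69], [-2.54, 2.54]. Speed limits (rad/s): [2.39, 2.39, 3.01, 3.14, 3.14, 3.14].

INTERFACE

Orientations are given as a rotation vector (axis times angle).
In Python, from workcell import telemetry, imaging, ticket gives the robot as it stands.
- The arm moves only by the tool jog_arm, never from a script. Its arguments are lists of equal length, an entry for each row: "travel": the shift along the world's x, y, z in units of 400 mm (1.0 is 400 mm), a list of three; "dr": the turn, a rotation vector about the world's x, y, z in units of 90 degrees (1.0 is 90 degrees), a list of three. In form: {"travel": [[tx, ty, tz], ...], "dr": [[wx, wy, wz], ...]}. A call has exactly 10 rows; each row is the pose to reach, as a shift and turn from the pose measured when the call began; what a row does not reach only later rows make up. A row lasts 1/10 s, in which the tool goes at most 50 mm and 8.59 degrees, less where a joint would pass 70% of its speed; a pose out of reach is approached as far as the arm can. A call with a number of a shift or a turn outside -1 to 1 is refused whole. A call with a gripper value outside its range is refused whole. "hand" is the opening, from -1 (shut) to 1 (fully open), set as the call begins (left out, the last holds). The fingers move at their own pace and stop on an object; the grip force is fixed at half the most. Time passes only in rows, so rows that repeat a pose let the fingers close, or fill a call up. It gives the time, the measured TCP pose, the force and the opening at its end, in the units of the state.
- telemetry.get_obs(): the state, without advancing time (a new reading comes with each control period).
- imaging.get_image(name): name is "side" or "top"; returns a dict with "pixels" (420x560x3 uint8, red, green, blue), "range_z" (420x560 float32, mm along the optical axis (not along the pixel's ray), 0 where there is no reading), "fx", "fy", "cx", "cy" (pixels), "k1" (the pictures are not rectified: a ray, as slopes to the right and down, at radius r is drawn at 1 + k1 r^2 times it, then the intrinsics apply), "extrinsics" (4x4, takes a point from world to camera coordinates). Camera axes: x right, y down, z forward; pixel columns grow to the right and rows downward; lengths in mm; the calibration is good to about 2 mm. A picture is of the moment at which its call begins.
- ticket.close_job(): hands the job in, once; it reports no verdict.
The state is a dict: "t": time; "qpos": joint angles; "qvel": joint speeds; "joint_torque": joint torques, N m; "ee_pos": TCP position; "orientation": TCP orientation; "ft_force": force on the tool from outside, world axes, zero at the start; "moment": the same for the moment, N m; "width": finger opening in mm.
Only numpy, scipy, OpenCV 4.12 (cv2) and the standard library are available. Lean on these libraries where they do the work, as an engineer would, in place of code of your own. Each camera call takes 0.05 s, during which the arm holds its last target. There are 200 camera calls.

## Working session

There is one attempt and no reset: what is moved stays moved. The work goes in short steps, Python scripts to look and compute and a tool call to move; the robot and the scene stay as the last step left them, time stands still between calls to the robot, and variables do not carry over. Pictures are saved under pics/ and viewed, about 8 in all and at most 12, crops included, and the job is handed in when it is done.

Besides the shell and the picture viewer there is one more tool, called as name(argument=value, ...) on one line, values as JSON. jog_arm: Moves the arm, as the interface text tells. Its arguments: {"type":"object","properties":{"travel":{"type":"array"},"dr":{"type":"array"},"hand":{"type":"number"}},"required":["travel","dr"]}

```bash
mkdir -p pics; cat > h.py <<'E'
import numpy as np, cv2
from workcell import telemetry, imaging, ticket
def cloud(im):
    h,w=im["range_z"].shape
    u,v=np.meshgrid(np.arange(w),np.arange(h))
    K=np.array([[im["fx"],0,im["cx"]],[0,im["fy"],im["cy"]],[0,0,1.]])
    xd=(u-im["cx"])/im["fx"]; yd=(v-im["cy"])/im["fy"]
    x,y=xd.copy(),yd.copy()
    for _ in range(20):
        s=1+im["k1"]*(x*x+y*y); x=xd/s; y=yd/s
    z=im["range_z"]; P=np.stack([x*z,y*z,z],-1)
    E=np.array(im["extrinsics"]); 
    return (P-E[:3,3])@E[:3,:3]
def shot(name,tag):
    im=imaging.get_image(name)
    cv2.imwrite(f"pics/{tag}.png",im["pixels"][...,::-1]); np.savez(f"{tag}.npz",p=im["pixels"],c=cloud(im),z=im["range_z"])
    return im
E
python3 - <<'E'
from h import *
a=shot("top","top0");b=shot("side","side0")
cv2.imwrite("pics/both.png",cv2.resize(np.vstack([a["pixels"],b["pixels"]])[...,::-1],(400*1,600)))
print(telemetry.get_obs())
for i in(a,b): print(i["k1"],np.array(i["extrinsics"]).round(2).tolist())
E
```

```text
{'t': 0.1, 'qpos': array([ 1.24198248e+00,  4.23771253e-01,  1.63060126e+00,  1.27242842e-05,
        1.08859197e+00, -1.90195207e-02]), 'qvel': array([-0.00189109, -0.00045752, -0.00091253, -0.00046986, -0.00196293,
       -0.00166567]), 'joint_torque': array([-7.42397278e-04, -5.45613885e+01, -2.74325806e+01,  6.44512614e-02,
        1.88557827e-02, -5.80627147e-05]), 'ee_pos': array([190.36244134, 594.78223062, 221.98000265]), 'orientation': array([ 2.53694208e+00,  1.85165776e+00, -1.77412025e-03]), 'ft_force': array([ 0.1869901 , -0.33594492,  0.62535416]), 'moment': array([-0.0725207 , -0.05106324,  0.04420589]), 'width': 87.95594206705032}
0.049250426396463286 [[-0.02, -1.0, 0.02, 7.49], [-0.99, 0.02, -0.11, 562.94], [0.11, -0.02, -0.99, 1127.11], [0.0, 0.0, 0.0, 1.0]]
0.016122892701067006 [[0.99, -0.13, 0.01, -544.77], [-0.07, -0.6, -0.79, 170.74], [0.11, 0.79, -0.61, 1408.84], [0.0, 0.0, 0.0, 1.0]]
```

View pics/top0.png

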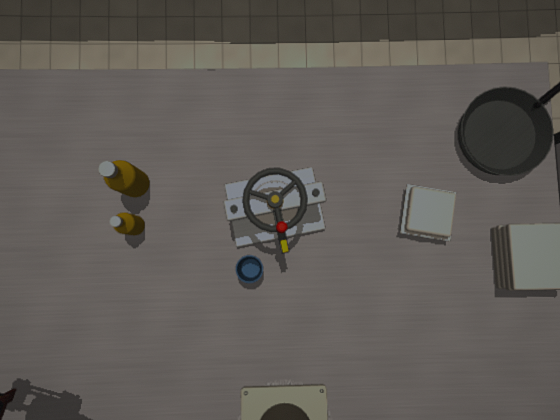

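View pics/side0.png

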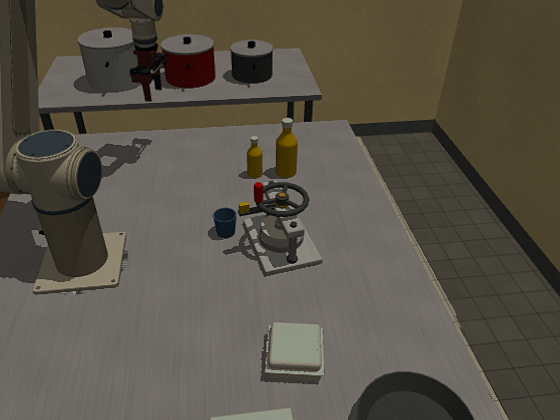

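Top view: the wheel hub is at (275,200), the red handle at (282,227) and the yellow index block at (284,245). The cup is at (250,268), the small bottle at (122,222) and the large look-alike bottle at (120,175). The takeaway box is at (430,212); the plates and pan are off to the right. In the side view the handle is at (259,192) and the index block at (244,208). The only red upright on the wheel is at (282,227), since the red pot is on the far table.

```bash
cat > meas.py <<'E'
from h import *
def meas(tag):
    d=np.load(tag+".npz");p=d["p"];c=d["c"];hsv=cv2.cvtColor(p,cv2.COLOR_RGB2HSV);H,S,V=[hsv[...,i].astype(int) for i in range(3)]
    near=(np.hypot(c[...,0]-520,c[...,1])<220)&(d["z"]>0)
    red=near&((H<6)|(H>174))&(S>150)&(V>60)&(c[...,2]>170)
    yel=near&(H>22)&(H<34)&(S>150)&(V>60)&(c[...,2]>150)
    blue=near&(H>95)&(H<125)&(S>120)&(c[...,2]>5)
    for n,m in(("red",red),("yel",yel),("blue",blue)):
        q=c[m]
        if len(q): print(tag,n,len(q),np.median(q,0).round(1),q.min(0).round(1),q.max(0).round(1))
    q=c[red]; t=q[q[:,2]>np.percentile(q[:,2],60)] if len(q) else q
    if len(q): print(" redtop",t.mean(0).round(1))
    rim=near&(c[...,2]>160)&(c[...,2]<182)&(S<120)
    q=c[rim]; 
    from scipy.optimize import least_squares
    f=least_squares(lambda s:np.hypot(q[:,0]-s[0],q[:,1]-s[1])-68,[540,0],loss="soft_l1",f_scale=3)
    print(" rim",len(q),f.x.round(1),q[:,2].mean().round(1))
if __name__=="__main__":
    meas("top0");meas("side0")
    d=np.load("top0.npz")
    for n,(u,v) in dict(hub=(275,200),handle=(282,227),idx=(284,246),cup=(250,268),box=(430,212),sau=(116,222)).items(): print(n,d["c"][v,u].round(1))
    p=d["p"][150:300,200:340,::-1]; cv2.imwrite("pics/crop0.png",cv2.resize(p,None,fx=4,fy=4,interpolation=cv2.INTER_CUBIC))
E
python3 meas.py
```

```text
top0 red 100 [499.7   0.6 230.1] [487.4 -12.4 220.2] [511.2  11.4 235.4]
top0 yel 122 [468.3  -1.8 174.7] [446.6 -15.2 150.3] [574.2  20.9 185.4]
top0 blue 291 [405.5  82.4  10.5] [375.4  49.5   5. ] [437.3 111.7  75. ]
 redtop [4.993e+02 4.000e-01 2.321e+02]
 rim 1593 [565.5  12.1] 171.5
side0 red 74 [502.1  -9.  225.2] [487.7 -15.3 179.1] [508.6   8.2 231.6]
side0 yel 64 [457.9 -12.5 166.4] [444.7 -19.4 150.6] [469.5   4.8 175. ]
side0 blue 511 [403.8  59.5  49.1] [373.4 -15.7   5.2] [465.4 112.6 144.2]
 redtop [498.   -3.4 229.2]
 rim 848 [565.    7.9] 168.9
hub [563.1  11.8 178.1]
handle [497.9  -1.5 230.1]
idx [458.   -6.3 173.9]
cup [405.5  80.1   5.2]
box [ 538.1 -384.2   59. ]
sau [523.3 378.5 151. ]
```

View pics/crop0.png

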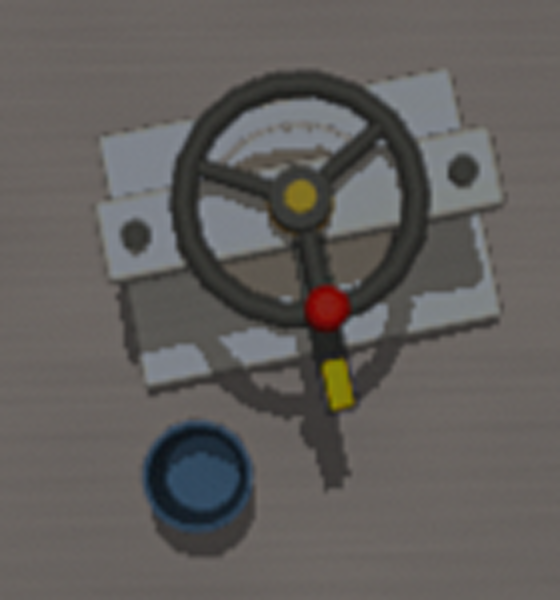

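The crop confirms it: the red handle sits on the rim at the end of a spoke, beside the yellow block. The axis is near (565,11), the handle near (499,0), and the spoke azimuth about 190°. First I move over, high, with the fingers shut.

jog_arm(travel=[[0.02,-0.04,0.03],[0.06,-0.13,0.06],[0.1,-0.22,0.1],[0.14,-0.31,0.125],[0.18,-0.4,0.125],[0.22,-0.49,0.125],[0.26,-0.58,0.125],[0.3,-0.67,0.125],[0.34,-0.75,0.125],[0.37,-0.8,0.125]], dr=[[0,0,0],[0,0,0],[0,0,0],[0,0,0],[0,0,0],[0,0,0],[0,0,0],[0,0,0],[0,0,0],[0,0,0]], hand=-1)

```text
t: 1.1
ee_pos: [338.5, 272.6, 271.8]
orientation: [2.538, 1.85, -0.003]
ft_force: [0.1, 0.6, 0.1]
width: 11.1
```

jog_arm(travel=[[0.03,-0.06,0],[0.08,-0.15,0],[0.13,-0.24,0],[0.18,-0.34,0],[0.23,-0.44,0],[0.28,-0.54,0],[0.33,-0.64,0],[0.38,-0.73,0],[0.41,-0.79,0],[0.42,-0.81,0]], dr=[[0,0,0],[0,0,0],[0,0,0],[0,0,0],[0,0,0],[0,0,0],[0,0,0],[0,0,0],[0,0,0],[0,0,0]], hand=-1)

```text
t: 2.1
ee_pos: [507.2, -53.6, 271.5]
orientation: [2.54, 1.847, -0.003]
ft_force: [0.5, 0.9, 0.0]
width: 0.8
```

```bash
python3 - <<'E'
from h import *
o=telemetry.get_obs();print(o["ee_pos"],o["orientation"],o["qpos"].round(2),o["width"],o["ft_force"])
b=shot("side","side1");cv2.imwrite("pics/crop1.png",cv2.resize(b["pixels"][60:270,130:410,::-1],None,fx=2.8,fy=2.8,interpolation=cv2.INTER_CUBIC))
E
```

```text
[507.23992465 -53.55563614 271.45087991] [ 2.54009521  1.84678896 -0.00339842] [-0.13  0.2   1.83 -0.    1.11 -1.38] 0.7741118700629148 [0.47248282 0.85235772 0.04891151]
```

View pics/crop1.png

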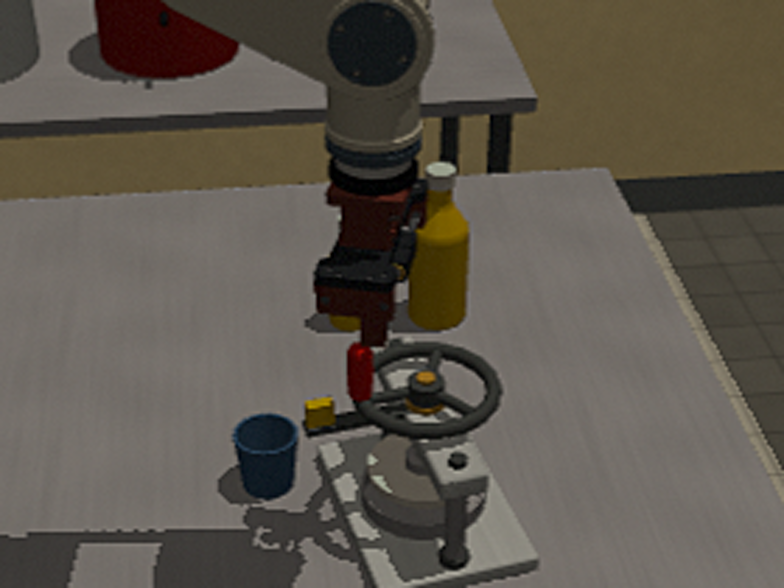

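The side view shows the shut fingers up and clear of the handle (crop 360,370), with the cup and bottles untouched. Next I go down and work out the push path.

jog_arm(travel=[[0,0,-0.03],[0,0,-0.06],[0,0,-0.09],[0,0,-0.12],[0,0,-0.15],[0,0,-0.18],[0,0,-0.2],[0,0.01,-0.2],[0,0.02,-0.2],[0,0.03,-0.2]], dr=[[0,0,0],[0,0,0],[0,0,0],[0,0,0],[0,0,0],[0,0,0],[0,0,0],[0,0,0],[0,0,0],[0,0,0]])

```text
t: 3.15
ee_pos: [507.6, -40.9, 191.9]
orientation: [2.539, 1.847, -0.002]
ft_force: [-0.2, 0.6, 0.1]
width: 0.5
```

```bash
cat > path.py <<'E'
import sys
from h import *
A=np.array([565.3,11.0]); PH0=190.
def pusher(turn,yaw=np.radians(72)):
    f=np.radians(PH0-turn); h=A+68*np.array([np.cos(f),np.sin(f)]); t=np.array([np.sin(f),-np.cos(f)])
    c,s=np.cos(yaw),np.sin(yaw); d=np.abs([t@[c,s],t@[-s,c]])
    g=np.linspace(15,45,3001)[:,None]*d   # distance along t at which the block just touches the handle
    k=np.argmax(np.linalg.norm(np.maximum(g-[13.5,10],0),axis=1)>=13)
    return h-t*(15+k*.01)
def turn_now(p):
    T=np.arange(-40,400,.25); P=np.array([pusher(x) for x in T]); return T,np.hypot(*(P-p).T)
if __name__=="__main__":
    o=telemetry.get_obs(); p=o["ee_pos"]; a,b=map(float,sys.argv[1:3])
    T,D=turn_now(p[:2]); print("t",o["t"],"pos",p.round(1),"turn-of-pose",T[D.argsort()[:1]],D.min().round(1),"F",o["ft_force"].round(1),"q",o["qpos"].round(2))
    z=(190-p[2])/400
    print([[*((pusher(x)-p[:2])/400).round(3).tolist(),round(z,3)] for x in np.linspace(a,b,11)[1:]])
E
python3 path.py -10 12
```

```text
t 3.15 pos [507.6 -40.9 191.9] turn-of-pose [-8.25] 3.4 F [-0.2  0.6  0.1] q [-0.1   0.3   1.91 -0.    0.94 -1.36]
[[0.005, 0.007, np.float64(-0.005)], [0.001, 0.012, np.float64(-0.005)], [-0.004, 0.018, np.float64(-0.005)], [-0.008, 0.024, np.float64(-0.005)], [-0.012, 0.031, np.float64(-0.005)], [-0.016, 0.038, np.float64(-0.005)], [-0.019, 0.045, np.float64(-0.005)], [-0.023, 0.052, np.float64(-0.005)], [-0.026, 0.059, np.float64(-0.005)], [-0.028, 0.067, np.float64(-0.005)]]
```

jog_arm(travel=[[0.003,0.006,-0.003],[0.001,0.012,-0.005],[-0.004,0.018,-0.005],[-0.008,0.024,-0.005],[-0.012,0.031,-0.005],[-0.016,0.038,-0.005],[-0.019,0.045,-0.005],[-0.023,0.052,-0.005],[-0.026,0.059,-0.005],[-0.028,0.067,-0.005]], dr=[[0,0,0],[0,0,0],[0,0,0],[0,0,0],[0,0,0],[0,0,0],[0,0,0],[0,0,0],[0,0,0],[0,0,0]])

```text
t: 4.15
ee_pos: [496.1, -14.1, 189.9]
orientation: [2.539, 1.847, -0.003]
ft_force: [-1.3, -2.7, 0.9]
width: 0.5
```

```bash
sed -i 's/round(z,3)\]/round(float(z),3)]/' path.py; python3 path.py 12 55; python3 - <<'E'
from h import *
b=shot("side","side2");cv2.imwrite("pics/crop2.png",cv2.resize(b["pixels"][100:250,180:360,::-1],None,fx=4,fy=4,interpolation=cv2.INTER_CUBIC))
E
```

```text
t 4.15 pos [496.1 -14.1 189.9] turn-of-pose [12.] 0.3 F [-1.3 -2.7  0.9] q [-0.05  0.28  1.94 -0.    0.92 -1.31]
[[-0.003, 0.014, 0.0], [-0.006, 0.028, 0.0], [-0.008, 0.042, 0.0], [-0.009, 0.056, 0.0], [-0.009, 0.07, 0.0], [-0.009, 0.083, 0.0], [-0.007, 0.095, 0.0], [-0.005, 0.108, 0.0], [-0.003, 0.119, 0.0], [0.001, 0.131, 0.0]]
```

View pics/crop2.png

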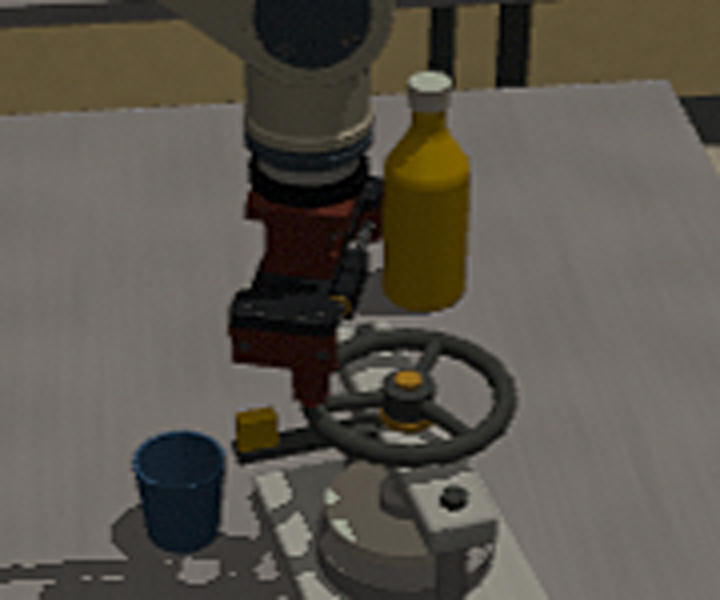

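There is contact at 3 N. In the crop the spoke has moved off the block and the handle is hidden behind the fingers at (310,370). Continuing.

jog_arm(travel=[[-0.003,0.014,0],[-0.006,0.028,0],[-0.008,0.042,0],[-0.009,0.056,0],[-0.009,0.07,0],[-0.009,0.083,0],[-0.007,0.095,0],[-0.005,0.108,0],[-0.003,0.119,0],[0.001,0.131,0]], dr=[[0,0,0],[0,0,0],[0,0,0],[0,0,0],[0,0,0],[0,0,0],[0,0,0],[0,0,0],[0,0,0],[0,0,0]])

```text
t: 5.2
ee_pos: [496.3, 39.1, 189.8]
orientation: [2.54, 1.847, -0.003]
ft_force: [-0.6, -3.9, -1.8]
width: 0.6
```

```bash
python3 path.py 55 105
```

```text
t 5.2 pos [496.3  39.1 189.8] turn-of-pose [55.5] 0.5 F [-0.6 -3.9 -1.8] q [ 0.06  0.28  1.93 -0.    0.93 -1.2 ]
[[0.006, 0.012, 0.001], [0.014, 0.026, 0.001], [0.023, 0.04, 0.001], [0.035, 0.053, 0.001], [0.048, 0.065, 0.001], [0.063, 0.076, 0.001], [0.079, 0.086, 0.001], [0.095, 0.094, 0.001], [0.112, 0.1, 0.001], [0.129, 0.104, 0.001]]
```

jog_arm(travel=[[0.006,0.012,0],[0.014,0.026,0],[0.023,0.04,0],[0.035,0.053,0],[0.048,0.065,0],[0.063,0.076,0],[0.079,0.086,0],[0.095,0.094,0],[0.112,0.1,0],[0.129,0.104,0]], dr=[[0,0,0],[0,0,0],[0,0,0],[0,0,0],[0,0,0],[0,0,0],[0,0,0],[0,0,0],[0,0,0],[0,0,0]])

```text
t: 6.2
ee_pos: [548.4, 81.1, 189.7]
orientation: [2.54, 1.847, -0.003]
ft_force: [-2.5, -0.8, 0.3]
width: 0.3
```

```bash
python3 path.py 105 155; python3 - <<'E'
from h import *
b=shot("side","side3");cv2.imwrite("pics/crop3.png",cv2.resize(b["pixels"][100:250,180:360,::-1],None,fx=4,fy=4,interpolation=cv2.INTER_CUBIC))
E
```

```text
t 6.2 pos [548.4  81.1 189.7] turn-of-pose [105.5] 0.2 F [-2.5 -0.8  0.3] q [ 0.13  0.36  1.81 -0.    0.97 -1.13]
[[0.015, 0.002, 0.001], [0.031, 0.004, 0.001], [0.046, 0.004, 0.001], [0.062, 0.003, 0.001], [0.076, 0.001, 0.001], [0.09, -0.001, 0.001], [0.104, -0.005, 0.001], [0.117, -0.009, 0.001], [0.129, -0.014, 0.001], [0.141, -0.02, 0.001]]
```

View pics/crop3.png

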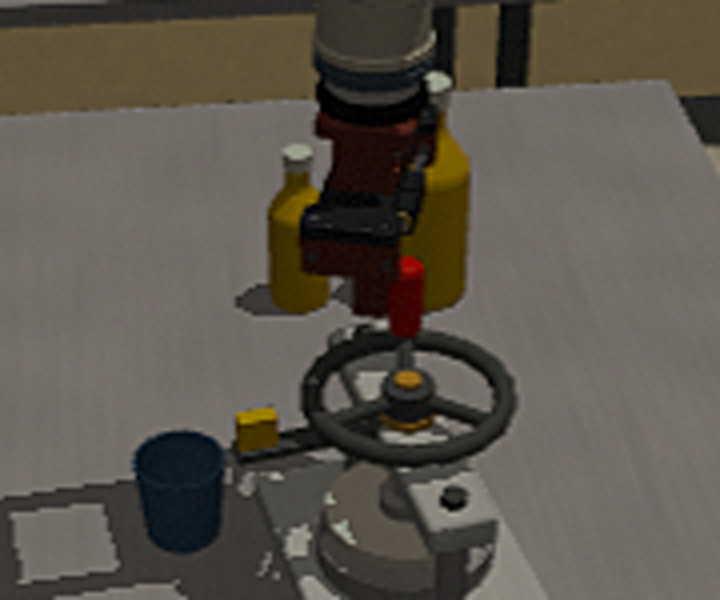

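The handle (crop 406,297) is at the far side of the wheel with the fingers behind it, about 105° in, as planned.

jog_arm(travel=[[0.015,0.002,0],[0.031,0.004,0],[0.046,0.004,0],[0.062,0.003,0],[0.076,0.001,0],[0.09,-0.001,0],[0.104,-0.005,0],[0.117,-0.009,0],[0.129,-0.014,0],[0.141,-0.02,0]], dr=[[0,0,0],[0,0,0],[0,0,0],[0,0,0],[0,0,0],[0,0,0],[0,0,0],[0,0,0],[0,0,0],[0,0,0]])

```text
t: 7.25
ee_pos: [606.7, 73.2, 189.9]
orientation: [2.54, 1.847, -0.0]
ft_force: [-3.0, 2.6, -0.7]
width: 0.5
```

```bash
python3 path.py 155 205
```

```text
t 7.25 pos [606.7  73.2 189.9] turn-of-pose [156.5] 1.0 F [-3.   2.6 -0.7] q [ 0.1   0.44  1.69 -0.    1.01 -1.16]
[[0.007, -0.008, 0.0], [0.019, -0.017, 0.0], [0.031, -0.027, 0.0], [0.042, -0.04, 0.0], [0.051, -0.054, 0.0], [0.06, -0.069, 0.0], [0.067, -0.086, 0.0], [0.072, -0.103, 0.0], [0.076, -0.119, 0.0], [0.078, -0.135, 0.0]]
```

jog_arm(travel=[[0.007,-0.008,0],[0.019,-0.017,0],[0.031,-0.027,0],[0.042,-0.04,0],[0.051,-0.054,0],[0.06,-0.069,0],[0.067,-0.086,0],[0.072,-0.103,0],[0.076,-0.119,0],[0.078,-0.135,0]], dr=[[0,0,0],[0,0,0],[0,0,0],[0,0,0],[0,0,0],[0,0,0],[0,0,0],[0,0,0],[0,0,0],[0,0,0]])

```text
t: 8.25
ee_pos: [638.1, 18.6, 190.0]
orientation: [2.54, 1.847, 0.0]
ft_force: [0.9, 3.3, -1.5]
width: 0.3
```

```bash
python3 path.py 205 255
```

```text
t 8.25 pos [638.1  18.6 190. ] turn-of-pose [205.25] 0.3 F [ 0.9  3.3 -1.5] q [ 0.01  0.48  1.62 -0.    1.04 -1.25]
[[0.0, -0.015, -0.0], [0.0, -0.03, -0.0], [-0.001, -0.045, -0.0], [-0.003, -0.06, -0.0], [-0.006, -0.074, -0.0], [-0.01, -0.087, -0.0], [-0.016, -0.101, -0.0], [-0.024, -0.115, -0.0], [-0.033, -0.129, -0.0], [-0.044, -0.142, -0.0]]
```

jog_arm(travel=[[0,-0.015,0],[0,-0.03,0],[-0.001,-0.045,0],[-0.003,-0.06,0],[-0.006,-0.074,0],[-0.01,-0.087,0],[-0.016,-0.101,0],[-0.024,-0.115,0],[-0.033,-0.129,0],[-0.044,-0.142,0]], dr=[[0,0,0],[0,0,0],[0,0,0],[0,0,0],[0,0,0],[0,0,0],[0,0,0],[0,0,0],[0,0,0],[0,0,0]])

```text
t: 9.25
ee_pos: [620.6, -39.0, 190.2]
orientation: [2.539, 1.846, 0.001]
ft_force: [3.6, 2.7, -2.0]
width: 0.4
```

```bash
python3 path.py 255 305
```

```text
t 9.25 pos [620.6 -39.  190.2] turn-of-pose [255.25] 0.6 F [ 3.6  2.7 -2. ] q [-0.08  0.45  1.66 -0.    1.02 -1.34]
[[-0.013, -0.011, -0.001], [-0.028, -0.022, -0.001], [-0.045, -0.031, -0.001], [-0.061, -0.039, -0.001], [-0.078, -0.045, -0.001], [-0.094, -0.05, -0.001], [-0.111, -0.053, -0.001], [-0.127, -0.054, -0.001], [-0.142, -0.055, -0.001], [-0.158, -0.054, -0.001]]
```

jog_arm(travel=[[-0.013,-0.011,0],[-0.028,-0.022,0],[-0.045,-0.031,0],[-0.061,-0.039,0],[-0.078,-0.045,0],[-0.094,-0.05,0],[-0.111,-0.053,0],[-0.127,-0.054,0],[-0.142,-0.055,0],[-0.158,-0.054,0]], dr=[[0,0,0],[0,0,0],[0,0,0],[0,0,0],[0,0,0],[0,0,0],[0,0,0],[0,0,0],[0,0,0],[0,0,0]])

```text
t: 10.25
ee_pos: [557.0, -60.5, 190.2]
orientation: [2.539, 1.846, 0.001]
ft_force: [4.5, -0.0, -0.2]
width: 0.6
```

```bash
python3 path.py 305 345
```

```text
t 10.25 pos [557.  -60.5 190.2] turn-of-pose [305.5] 0.2 F [ 4.5 -0.  -0.2] q [-0.13  0.37  1.8  -0.    0.97 -1.39]
[[-0.01, 0.002, -0.001], [-0.022, 0.004, -0.001], [-0.033, 0.006, -0.001], [-0.044, 0.01, -0.001], [-0.054, 0.013, -0.001], [-0.064, 0.017, -0.001], [-0.073, 0.021, -0.001], [-0.083, 0.026, -0.001], [-0.093, 0.033, -0.001], [-0.102, 0.04, -0.001]]
```

jog_arm(travel=[[-0.01,0.002,0],[-0.022,0.004,0],[-0.033,0.006,0],[-0.044,0.01,0],[-0.054,0.013,0],[-0.064,0.017,0],[-0.073,0.021,0],[-0.083,0.026,0],[-0.093,0.033,0],[-0.102,0.04,0]], dr=[[0,0,0],[0,0,0],[0,0,0],[0,0,0],[0,0,0],[0,0,0],[0,0,0],[0,0,0],[0,0,0],[0,0,0]])

```text
t: 11.25
ee_pos: [515.6, -44.4, 190.2]
orientation: [2.539, 1.846, 0.0]
ft_force: [2.0, -2.9, 1.3]
width: 0.2
```

```bash
python3 path.py 345 355
```

```text
t 11.25 pos [515.6 -44.4 190.2] turn-of-pose [345.5] 0.3 F [ 2.  -2.9  1.3] q [-0.11  0.31  1.89 -0.    0.94 -1.36]
[[-0.001, 0.002, -0.001], [-0.003, 0.004, -0.001], [-0.005, 0.006, -0.001], [-0.008, 0.008, -0.001], [-0.01, 0.01, -0.001], [-0.012, 0.013, -0.001], [-0.014, 0.015, -0.001], [-0.016, 0.018, -0.001], [-0.019, 0.02, -0.001], [-0.021, 0.023, -0.001]]
```

jog_arm(travel=[[0.01,-0.02,0],[0.02,-0.05,0],[0.03,-0.1,0],[0.03,-0.18,0.02],[0.03,-0.26,0.05],[0.03,-0.34,0.08],[0.03,-0.42,0.1],[0.03,-0.5,0.1],[0.03,-0.55,0.1],[0.03,-0.55,0.1]], dr=[[0,0,0],[0,0,0],[0,0,0],[0,0,0],[0,0,0],[0,0,0],[0,0,0],[0,0,0],[0,0,0],[0,0,0]])

```text
t: 12.25
ee_pos: [527.4, -267.5, 230.0]
orientation: [2.542, 1.842, 0.0]
ft_force: [0.5, 1.4, 0.2]
width: 0.5
```

```bash
cat > ang.py <<'E'
import sys
from h import *
def cent(tag,sel):
    d=np.load(tag+".npz");p=d["p"];c=d["c"];hsv=cv2.cvtColor(p,cv2.COLOR_RGB2HSV).astype(int);H,S,V=hsv[...,0],hsv[...,1],hsv[...,2]
    n=np.hypot(c[...,0]-565,c[...,1]-11); w=(c[...,2]>165)&(c[...,2]<190)
    m={"red":((H<6)|(H>174))&(S>150)&(V>90)&(c[...,2]>222)&(c[...,2]<240)&(n<90),"yel":(H>22)&(H<34)&(S>150)&(V>60)&(n>90)&(n<130)&w,"cap":(H>15)&(H<34)&(S>120)&(n<20)&w}[sel]
    v,u=np.nonzero(m); return np.r_[np.median(c[m],0),u.mean(),v.mean(),m.sum()].round(1)
tag=sys.argv[1]; d={}
for k in("red","yel","cap"): d[k]=cent(tag,k); print(k,d[k])
a=d["cap"][:2]; f=lambda k:np.degrees(np.arctan2(*(a-d[k][:2])[::-1])); print("az red %.1f yel %.1f"%(f("red"),f("yel")), "with fixed axis:",[round(float(np.degrees(np.arctan2(*(np.array([565.3,11.])-d[k][:2])[::-1]))),1) for k in("red","yel")])
E
python3 - <<'E'
from h import *
b=shot("top","top1");cv2.imwrite("pics/crop4.png",cv2.resize(b["pixels"][150:300,200:340,::-1],None,fx=4,fy=4,interpolation=cv2.INTER_CUBIC)); print(telemetry.get_obs()["ee_pos"])
E
python3 ang.py top0; python3 ang.py top1
```

```text
[ 527.19468403 -265.91704362  229.76797338]
red [500.    0.5 230.6 281.3 226.1  81. ]
yel [460.2  -6.4 173.4 284.1 245.5  73. ]
cap [565.5  11.9 180.  274.6 198.6  52. ]
az red 9.9 yel 9.9 with fixed axis: [9.1, 9.4]
red [506.1 -18.9 230.2 289.9 222.7  86. ]
yel [460.2  -6.4 172.9 284.1 245.3  73. ]
cap [565.5  11.9 180.  274.6 198.6  52. ]
az red 27.4 yel 9.9 with fixed axis: [26.8, 9.4]
```

View pics/crop4.png

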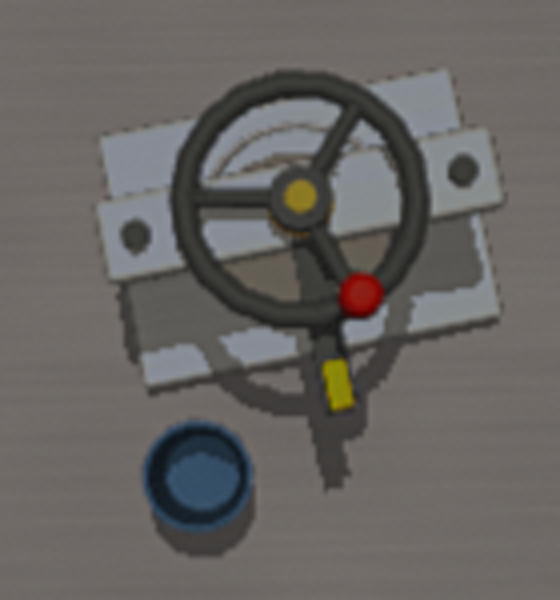

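The handle (crop 361,295) is 17.5° short of the block and the cup hasn't moved. So the real turn trails the pose by about 2.5°. I go back in and push to about 2° short.

jog_arm(travel=[[-0.005,0.05,-0.02],[-0.01,0.13,-0.04],[-0.015,0.22,-0.07],[-0.015,0.31,-0.1],[-0.015,0.39,-0.1],[-0.015,0.45,-0.1],[-0.015,0.49,-0.1],[-0.015,0.51,-0.1],[-0.015,0.515,-0.1],[-0.015,0.515,-0.1]], dr=[[0,0,0],[0,0,0],[0,0,0],[0,0,0],[0,0,0],[0,0,0],[0,0,0],[0,0,0],[0,0,0],[0,0,0]])

```text
t: 13.3
ee_pos: [521.2, -60.0, 189.8]
orientation: [2.541, 1.844, 0.0]
ft_force: [0.0, 0.4, 0.3]
width: 0.1
```

```bash
python3 path.py 341 361
```

```text
t 13.3 pos [521.2 -60.  189.8] turn-of-pose [334.75] 9.9 F [0.  0.4 0.3] q [-0.14  0.32  1.88 -0.    0.94 -1.39]
[[-0.008, 0.035, 0.001], [-0.013, 0.039, 0.001], [-0.017, 0.043, 0.001], [-0.022, 0.047, 0.001], [-0.026, 0.052, 0.001], [-0.031, 0.056, 0.001], [-0.035, 0.062, 0.001], [-0.039, 0.067, 0.001], [-0.043, 0.073, 0.001], [-0.046, 0.079, 0.001]]
```

jog_arm(travel=[[-0.003,0.02,0],[-0.01,0.033,0],[-0.017,0.043,0],[-0.022,0.047,0],[-0.026,0.052,0],[-0.031,0.056,0],[-0.035,0.062,0],[-0.039,0.067,0],[-0.043,0.073,0],[-0.046,0.079,0]], dr=[[0,0,0],[0,0,0],[0,0,0],[0,0,0],[0,0,0],[0,0,0],[0,0,0],[0,0,0],[0,0,0],[0,0,0]])

```text
t: 14.3
ee_pos: [502.4, -28.2, 189.7]
orientation: [2.542, 1.844, -0.001]
ft_force: [-0.6, -3.0, -1.1]
width: 0.6
```

jog_arm(travel=[[0.01,-0.02,0],[0.02,-0.05,0],[0.04,-0.1,0],[0.05,-0.18,0.02],[0.05,-0.26,0.05],[0.05,-0.34,0.08],[0.05,-0.42,0.1],[0.05,-0.5,0.1],[0.05,-0.56,0.1],[0.05,-0.56,0.1]], dr=[[0,0,0],[0,0,0],[0,0,0],[0,0,0],[0,0,0],[0,0,0],[0,0,0],[0,0,0],[0,0,0],[0,0,0]])

```text
t: 15.3
ee_pos: [522.7, -255.7, 229.8]
orientation: [2.544, 1.839, 0.0]
ft_force: [0.3, 0.4, 0.0]
width: 0.5
```

```bash
python3 - <<'E'
from h import *
b=shot("top","top2");cv2.imwrite("pics/crop5.png",cv2.resize(b["pixels"][150:300,200:340,::-1],None,fx=4,fy=4,interpolation=cv2.INTER_CUBIC)); print(telemetry.get_obs()["ee_pos"])
E
python3 ang.py top2
```

```text
[ 522.43181509 -254.01416018  229.57628387]
red [500.1  -3.5 230.5 282.7 225.7  86. ]
yel [460.1  -6.4 172.8 284.1 245.5  73. ]
cap [565.2  11.9 179.6 274.6 198.6  52. ]
az red 13.3 yel 9.9 with fixed axis: [12.5, 9.4]
```

View pics/crop5.png

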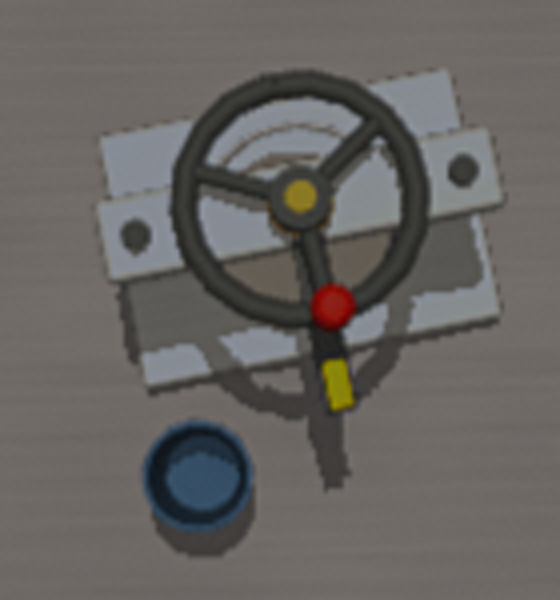

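```bash
cat > sub.py <<'E'
import sys
from h import *
im=imaging.get_image("top") ; E=np.array(im["extrinsics"]); K=np.array([[im["fx"],0,im["cx"]],[0,im["fy"],im["cy"]],[0,0,1]])
for tag in sys.argv[1:]:
    d=np.load(tag+".npz");p=d["p"];c=d["c"];hsv=cv2.cvtColor(p,cv2.COLOR_RGB2HSV).astype(int);H,S,V=hsv[...,0],hsv[...,1],hsv[...,2];n=np.hypot(c[...,0]-565,c[...,1]-11);r={}
    for k,m,z in(("red",((H<6)|(H>174))&(S>150)&(V>40)&(n<95),225),("yel",(H>22)&(H<34)&(S>150)&(n>90)&(n<130)&(c[...,2]>165),172),("cap",(H>15)&(H<34)&(S>120)&(n<20)&(c[...,2]>165),179)):
        w=m*S.astype(float)*V; v,u=np.mgrid[:420,:560]; uu=(w*u).sum()/w.sum();vv=(w*v).sum()/w.sum()
        x0=np.array([(uu-im["cx"])/im["fx"],(vv-im["cy"])/im["fy"]]);x=x0
        for _ in range(20): x=x0/(1+im["k1"]*(x@x))
        o=-E[:3,:3].T@E[:3,3]; ray=E[:3,:3].T@np.r_[x,1]; r[k]=o+ray*(z-o[2])/ray[2]
    f=lambda k:np.degrees(np.arctan2(*(r["cap"]-r[k])[:2][::-1])); print(tag,{k:r[k][:2].round(1) for k in r},"red %.2f yel %.2f radius %.1f"%(f("red"),f("yel"),np.hypot(*(r["cap"]-r["red"])[:2])))
E
python3 sub.py top0 top1 top2; python3 path.py 358 364
```

```text
top0 {'red': array([4.995e+02, 1.000e-01]), 'yel': array([460.6,  -2.1]), 'cap': array([566.2,  12.5])} red 10.52 yel 7.88 radius 67.9
top1 {'red': array([506.3, -18.7]), 'yel': array([462.4,   2.9]), 'cap': array([566.3,  12.6])} red 27.54 yel 5.32 radius 67.6
top2 {'red': array([500.3,  -3.2]), 'yel': array([468.1,  13.8]), 'cap': array([566.2,  12.6])} red 13.41 yel -0.70 radius 67.8
t 15.4 pos [ 522.3 -252.8  229.4] turn-of-pose [309.25] 195.4 F [0.3 1.1 0.2] q [-0.47  0.35  1.73 -0.    1.07 -1.72]
[[-0.044, 0.554, -0.099], [-0.046, 0.555, -0.099], [-0.047, 0.557, -0.099], [-0.048, 0.559, -0.099], [-0.049, 0.561, -0.099], [-0.05, 0.563, -0.099], [-0.051, 0.564, -0.099], [-0.052, 0.566, -0.099], [-0.053, 0.568, -0.099], [-0.054, 0.57, -0.099]]
```

```bash
sed -i 's/(n>90)&(n<130)&(c\[...,2\]>165)/(n>85)\&(n<135)\&(V>60)\&(c[...,0]<490)\&(abs(c[...,1]+7)<25)/' sub.py; python3 sub.py top0 top1 top2
```

```text
top0 {'red': array([4.995e+02, 1.000e-01]), 'yel': array([459. ,  -6.1]), 'cap': array([566.2,  12.5])} red 10.52 yel 9.89 radius 67.9
top1 {'red': array([506.3, -18.7]), 'yel': array([459. ,  -6.3]), 'cap': array([566.3,  12.6])} red 27.54 yel 9.95 radius 67.6
top2 {'red': array([500.3,  -3.2]), 'yel': array([459. ,  -6.2]), 'cap': array([566.2,  12.6])} red 13.41 yel 9.93 radius 67.8
```

3.4° are left. Going back in for the last nudge.

jog_arm(travel=[[-0.005,0.05,-0.02],[-0.01,0.13,-0.04],[-0.02,0.22,-0.07],[-0.03,0.31,-0.1],[-0.03,0.39,-0.1],[-0.03,0.45,-0.1],[-0.03,0.49,-0.1],[-0.03,0.51,-0.1],[-0.03,0.515,-0.1],[-0.03,0.515,-0.1]], dr=[[0,0,0],[0,0,0],[0,0,0],[0,0,0],[0,0,0],[0,0,0],[0,0,0],[0,0,0],[0,0,0],[0,0,0]])

```text
t: 16.45
ee_pos: [510.0, -45.6, 189.4]
orientation: [2.542, 1.845, -0.0]
ft_force: [0.2, -1.0, 0.2]
width: 0.3
```

jog_arm(travel=[[-0.006,0.013,0],[-0.012,0.027,0],[-0.016,0.036,0],[-0.019,0.042,0],[-0.021,0.046,0],[-0.022,0.049,0],[-0.023,0.051,0],[-0.0235,0.0525,0],[-0.0238,0.053,0],[-0.0238,0.053,0]], dr=[[0,0,0],[0,0,0],[0,0,0],[0,0,0],[0,0,0],[0,0,0],[0,0,0],[0,0,0],[0,0,0],[0,0,0]])

```text
t: 17.45
ee_pos: [500.4, -24.5, 189.3]
orientation: [2.542, 1.845, -0.001]
ft_force: [-1.8, -3.4, 1.5]
width: 0.4
```

jog_arm(travel=[[0.01,-0.02,0],[0.02,-0.05,0],[0.04,-0.1,0],[0.05,-0.18,0.02],[0.05,-0.26,0.05],[0.05,-0.34,0.08],[0.05,-0.42,0.1],[0.05,-0.5,0.1],[0.05,-0.56,0.1],[0.05,-0.56,0.1]], dr=[[0,0,0],[0,0,0],[0,0,0],[0,0,0],[0,0,0],[0,0,0],[0,0,0],[0,0,0],[0,0,0],[0,0,0]])

```text
t: 18.45
ee_pos: [520.8, -252.0, 229.5]
orientation: [2.544, 1.839, 0.0]
ft_force: [-0.3, -0.4, -0.7]
width: 0.2
```

```bash
python3 - <<'E'
from h import *
b=shot("top","top3"); print(telemetry.get_obs()["ee_pos"])
E
python3 sub.py top3; python3 ang.py top3
```

```text
[ 520.45065646 -250.31263459  229.20078143]
top3 {'red': array([ 4.996e+02, -2.000e-01]), 'yel': array([459. ,  -6.2]), 'cap': array([566.2,  12.5])} red 10.80 yel 9.89 radius 67.9
red [4.999e+02 4.000e-01 2.304e+02 2.814e+02 2.260e+02 8.500e+01]
yel [460.1  -6.4 172.4 284.1 245.5  73. ]
cap [565.5  11.9 179.6 274.6 198.6  52. ]
az red 9.9 yel 9.8 with fixed axis: [9.2, 9.4]
```

View pics/top3.png

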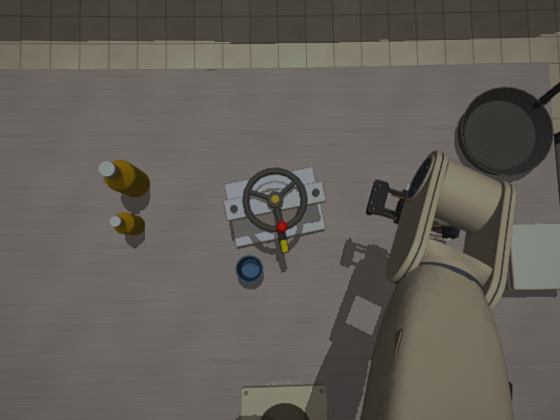

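The handle (282,227) is back on the line through the yellow block (284,245), within 0.1–0.9°. The bottle and cup are where they were, and the gripper is clear and well above the box.

```bash
python3 -c "
from workcell import ticket; print(ticket.close_job())"
```

```text
the job is handed in; nothing more can be done
None
```

I pushed the handle clockwise through one full turn with the shut fingertips, backed away clear of everything, and handed the job in at about 18.5 s.

- **Handle position:** two angle estimates from the last top picture put the handle 0.1° and 0.9° short of the yellow block's line. They disagree slightly, but both show it at the mark and not past it.
- **Pushing:** horizontal contact forces read after each move stayed between about 2.6 and 4.5 N. The handle was only pushed, never taken between the fingers, and always moved clockwise.
- **Cup and sauce bottle:** both are at the same pixels in the first and last pictures.
- **Takeaway box:** the arm hid it in the last top picture, so I did not check it by eye. The fingertips stayed at about 190 mm or higher throughout, well above the 60 mm box, and no unexpected force showed in the readings.

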